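Level the gauging plate by its two bubble vials

ROBOT

A 6-joint arm with a two-finger parallel gripper is mounted at the origin on a cart in front of the work surface, level with it; the furniture and walls round the work are solid. World frame = base frame: x ahead of the robot, y to its left, z up, the work surface at z = 0. Lengths are in m, angles in rad, forces in N, time in s.
With the tool pointing down it reaches from about 0.425 to 0.95 m from the base axis. Payload 3.5 kg.
Tool frame: the origin (TCP) lies on the centre line of the jaws, within the pads' length; the fingertips stand tip_extent ahead of it and the grasp point (between the pads) lies 2 mm behind it (tip_extent is the distance from the TCP to the fingertips, in m); z points along the fingers, y is the direction in which the jaws open and shut (so a half turn about z gives the same grasp; the last joint's range is limited). The gripper opens to 85 mm and grips with 20 to 120 N. Pads are 22 mm wide; open, the fingers measure 114 mm over their backs; the gripper's body (76 mm by 85 mm) begins 54 mm behind the grasp point. The pads swing forward as they close: fully open they stand 13 mm farther back than shut.
Start: joints at [1.033, 0.286, 1.577, -0, 1.279, -0.15], TCP at [0.255, 0.625, 0.248] pointing down, gripper open.
Joint ranges: [-2.77, 2.77], [-0.9, 2.22], [0.21, 2.48], [-1.53, 4.67], [0.24, 2.81], [-2.84, 2.84]. Speed limits (rad/s): [2.79, 2.79, 3.14, 3.14, 3.14, 3.14].

INTERFACE

Orientations are given as a unit quaternion [x, y, z, w].
In Python, from plant import * gives the robot as it stands.
- The arm moves only by the shell command python3 -m crank 'ROWS' [FORCE]. ROWS is JSON, a list of rows, each a list of 7 numbers: the gripper's target within -1 to 1 (shut at 1, half-way at 0, fully open at -1), then the shift along the tool's x, y, z in cm, then the turn, a rotation vector about the tool's x, y, z in degrees. In form: [[fingers, tx, ty, tz, wx, wy, wz], ...]. A call has 1 to 5 rows; each row shifts and turns the commanded pose from where the row before left it, along the tool's axes as they then stand; what a row does not reach is not made up. A row lasts 1/10 s, in which the tool goes at most 50 mm and 8.59 degrees, less where a joint would pass 70% of its speed; a pose out of reach is approached as far as the arm can. A call is refused whole if a number of a shift passes 5 or a number of a turn 8.59, either way. A call with a gripper value outside its range is refused whole. The fingers move at their own pace and stop on an object; FORCE is the grip in N (left out, the last holds). Time passes only in rows, so rows that do not move let the fingers close. It gives the time, the measured TCP pose, the force and the opening at its end, in the units of the state.
- get_state(): the state, without advancing time (a new reading comes with each control period).
- read_camera(name): name is "scene" or "top"; returns a dict with "color" (400x640x3 uint8, red, green, blue), "vfov" (degrees; the focal length in pixels is half the picture's height over the tangent of half this angle, whatever the lens; pixels are square), "cx", "cy" (the principal point, pixels), "distortion" ([k1, k2, p1, p2, k3] as OpenCV has them; the pictures are not rectified), "cam_to_world" (4x4, takes a point from camera to world coordinates). Camera axes: x right, y up, looking along -z (the intrinsics and any distortion apply to the point x, -y, -z); pixel columns grow to the right and rows downward; lengths in m; the calibration is good to about 2 mm. A picture is of the moment at which its call begins. There is no depth.
- sign_off(): hands the job in, once; it reports no verdict.
Trained networks look in the newest picture that a camera, given by its name, has taken for a name from the list of things; names that differ only in an ending like _2 or _b are one class to them, and where a whole thing is asked for, a point or a joint stands for the part that bears it (a point fixed in the world has none). Each returns a list of dicts, best first, with "p" (0 to 1); they miss things now and then, are a little off and sometimes report something else, mostly with a low value. They report only what shows in the picture. A call takes as long as a camera call.
- trace(thing, camera): "pixels" (400x640 bool, what is visible of it) and "location" ([column, row] in pixels, amid what is visible of it).
- place_of(thing, camera): "location" ([column, row] in pixels: a listed point, or the origin of a listed thing).
The state is a dict: "time": time; "qpos": joint angles; "dq": joint speeds; "joint_efforts": joint torques, N m; "eef_pos": TCP position; "tcp_rot": TCP orientation; "contact_force": force on the tool from outside, world axes, zero at the start; "wrist_torque": the same for the moment, N m; "opening": opening from 0.0 (shut) to 1.0 (fully open).
Only numpy, scipy, OpenCV 4.12 (cv2) and the standard library are available. Lean on these libraries where they do the work, as an engineer would, in place of code of your own. Each camera call takes 0.05 s, during which the arm holds its last target.

TASK

First swing the black cover right off the two bubble vials on the gauging plate by pushing its yellow peg. Then level the plate by turning its two foot screws, pushing their red and blue crank handles round a little at a time, until in each vial the bubble rests wholly between the two black marks. Leave the cover open, and do not disturb the jar, the brass lock cylinder or the padlock beside it.

Things in the scene. Friction and masses are not known exactly. Their poses are not given: they have to be found in the camera images.
- plate_base: the gauging plate's three-footed base; origin on the counter below the middle of the plate; x along the plate away from the robot, y to its left, z up. The plate itself is blue-grey, T-shaped, 166 x 226 mm, wide side to the robot, its top about 43 mm above the counter. It cannot slide; it stands turned by up to 0.2 rad.
- vial_a (a point): centre (53 mm above the counter) of the vial of the left (red) screw: a green strip of 39 x 9 mm in a brass block of 46 x 13 mm, lying on the plate along plate direction (x, y) = (-0.71, 0.71), pointing at the left screw. Two black marks across it, 18 mm apart inside, lie either side of this centre.
- bubble_a (a point): centre of the white bubble, 12 mm long, in vial a; it moves along that vial with the left screw only. It is wholly between the marks when its centre is less than 3 mm from the vial's centre. All or mostly hidden below the cover at the start, 6 to 11 mm off centre.
- vial_b (a point): the same for the vial of the right (blue) screw, which lies along plate direction (x, y) = (-0.71, -0.71), pointing at the right screw. The two vials form a T.
- bubble_b (a point): centre of the white bubble, 12 mm long, in vial b; it moves along that vial with the right screw only; between the marks when less than 3 mm from the vial's centre. Also 6 to 11 mm off centre at the start.
- pin_a (a point): centre (74 mm above the counter) of the red upright crank handle of the front left foot screw: a post of 13 mm diameter, standing free from 58 to 90 mm, 42 mm out from the screw's axis on a flat arm. It swings level with the screw, takes about 1.5 N and stays where left. Stops 1.25 rad either side of this screw's level position; where it points when level differs each time.
- screw_axis_a (a point): axis of the front left foot screw at the height of pin_a; from plate_base's origin 60 mm towards the robot and 85 mm to the left (plate axes). One radian clockwise from above raises that corner and moves bubble a by 10 mm towards this screw; counter-clockwise moves it back.
- pin_b (a point): centre of the blue upright crank handle of the front right foot screw; same sizes and behaviour as pin_a.
- screw_axis_b (a point): axis of the front right foot screw at the height of pin_b; 60 mm towards the robot and 85 mm to the right. One radian clockwise from above raises that corner and moves bubble b by 10 mm towards this screw; counter-clockwise moves it back.
- cover_peg (a point): centre (78 mm above the counter) of the yellow upright peg on the black cover: 13 mm diameter, standing free from 62 to 94 mm, 72 mm out from the cover's pivot. The cover is a flat black disc of 68 mm on an arm that lies over the vials and swings level, 58 mm above the counter, with light friction (under 1 N).
- cover_pivot (a point): axis of the cover's upright pivot, at the rear edge of the plate in its middle, at the height of cover_peg.
- cover (a joint): angle of the cover in rad: 0 covers the vials (peg on the robot's side of the pivot); it grows as the cover swings clockwise seen from above, its peg going to the left and then back, to a stop at 1.9. From 1.35 on the vials are fully uncovered. It stays where it is left.
- jar: glass jar with a red lid, 62 mm diameter, 86 mm high, at the right; origin under its centre. To be left alone.
- brass_cylinder: brass-coloured lock cylinder with a collar, 33 mm diameter, 31 mm high, at the right of the plate; origin under its centre. To be left alone.
- padlock: brass padlock lying flat, 42 x 67 x 17 mm, at the right; origin under its centre. To be left alone.

How it is judged:
By the outcome, as a careful person would: the job done as asked, in the order asked, and still so for the second after the job is handed in, with the robot touching nothing.
It also fails if it takes over 64 s, if anything falls off the work surface, if the arm or the gripper's body presses on something with over 40 N, if the wrist force passes 120 N, or if a joint passes its speed limit or range.

## Working session

There is one attempt and no reset: what is moved stays moved. The work goes in short steps, Python scripts to look and compute and a shell command to move; the robot and the scene stay as the last step left them, time stands still between calls to the robot, and variables do not carry over. Pictures are saved under pics/ and viewed, and the job is handed in when it is done.

```bash
ls; mkdir -p pics; python3 - <<'E'
from plant import *
import cv2
s=get_state(); print(s)
for n in ("scene","top"):
    c=read_camera(n); cv2.imwrite(f"pics/{n}0.png",c["color"][:,:,::-1]); print(n,c["vfov"],c["cx"],c["cy"],c["distortion"],c["cam_to_world"])
E
```

```text
pics
{'time': 0.0, 'qpos': array([ 1.03296737e+00,  2.87163816e-01,  1.57818620e+00,  2.54009262e-05,
        1.27855450e+00, -1.50013207e-01]), 'dq': array([-0.00023928,  0.00083956, -0.00065102, -0.00037113, -0.00108926,
       -0.00112019]), 'joint_efforts': array([-7.45625075e-04, -4.05989277e+01, -2.92620331e+01, -1.13786580e-04,
        5.80940410e-03,  5.25858141e-06]), 'eef_pos': array([0.25492247, 0.62435287, 0.24694336]), 'tcp_rot': array([ 1.92698467e-01,  9.81257339e-01, -1.08413975e-03, -4.01203780e-04]), 'contact_force': array([-0.73016489,  0.89525742, -0.37661592]), 'wrist_torque': array([0.00574405, 0.02209862, 0.05965044]), 'opening': 0.9990704112621495}
scene 49.99693140520755 314.20642715911106 200.71692808664423 [0.00964654 0.         0.         0.         0.        ] [[ 0.8701106   0.31487805 -0.37915612  0.12621734]
 [-0.49280935  0.54520294 -0.67815389 -0.75979463]
 [-0.00681875  0.77692057  0.6295617   0.75210058]
 [ 0.          0.          0.          1.        ]]
top 42.65004071838216 314.44309521733976 202.48858077069303 [0.0555691 0.        0.        0.        0.       ] [[-0.02365256  0.98340994 -0.17984838  0.2753626 ]
 [-0.99962447 -0.0257545  -0.00936098 -0.0628603 ]
 [-0.01383758  0.17955943  0.9836498   1.40941907]
 [ 0.          0.          0.          1.        ]]
```

View pics/scene0.png

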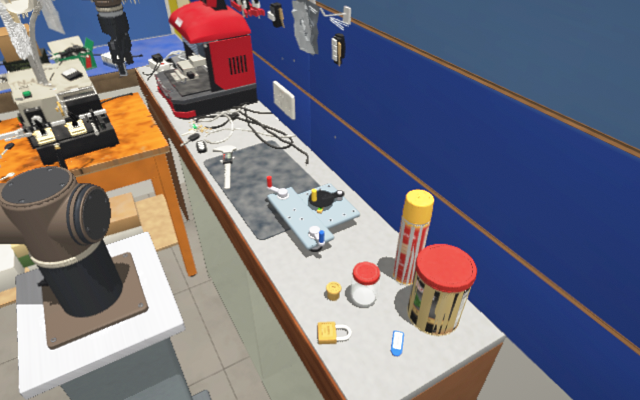

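View pics/top0.png

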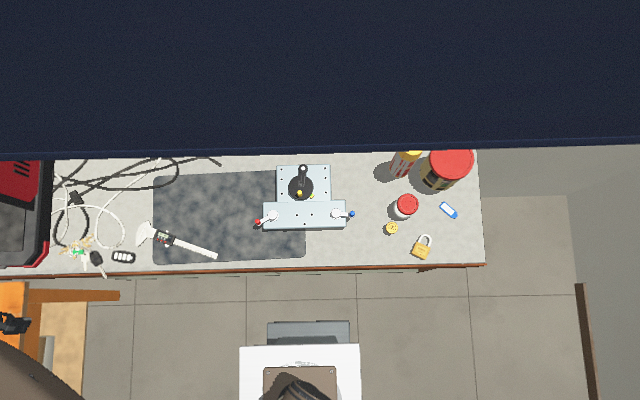

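```bash
cat > h.py <<'E'
from plant import *
import numpy as np, cv2
def K(c):
    f=200/np.tan(np.radians(c["vfov"])/2)
    return np.array([[f,0,c["cx"]],[0,f,c["cy"]],[0,0,1.]])
F=np.diag([1,-1,-1.])
def ray(c,p):
    u=cv2.undistortPoints(np.array([[p]],float),K(c),np.array(c["distortion"]))[0,0]
    T=c["cam_to_world"]; return T[:3,3],T[:3,:3]@(F@np.array([u[0],u[1],1]))
def at(c,p,z):
    o,d=ray(c,p); return o+d*(z-o[2])/d[2]
def proj(c,X):
    T=c["cam_to_world"]; X=np.atleast_2d(X); P=(F@(T[:3,:3].T@(X-T[:3,3]).T)).T
    return cv2.projectPoints(P,np.zeros(3),np.zeros(3),K(c),np.array(c["distortion"]))[0][:,0]
def crop(c,X,r,k,fn):
    u=proj(c,X)[0]; m=cv2.getRectSubPix(c["color"],(2*r,2*r),(float(u[0]),float(u[1])))
    cv2.imwrite(fn,cv2.resize(m,None,fx=k,fy=k,interpolation=cv2.INTER_CUBIC)[:,:,::-1])
Z=dict(plate_base=0,pin_a=.074,pin_b=.074,screw_axis_a=.074,screw_axis_b=.074,cover_peg=.078,cover_pivot=.078,vial_a=.053,vial_b=.053,bubble_a=.053,bubble_b=.053,jar=0,brass_cylinder=0,padlock=0)
def survey(names=Z):
    out={}
    for n in ("top","scene"):
        c=read_camera(n)
        for t in names:
            for r in place_of(t,n)[:2]:
                print(n,t,round(r["p"],2),np.round(r["location"],1),np.round(at(c,r["location"],Z[t])[:2],4))
E
python3 - <<'E'
from h import *
survey()
c=read_camera("top"); crop(c,[.52,-.03,.05],50,8,"pics/ct0.png")
c=read_camera("scene"); crop(c,[.52,-.03,.05],60,8,"pics/cs0.png")
print(get_state()["time"])
E
```

```text
top plate_base 0.62 [307.5 200.1] [ 0.5404 -0.0302]
top pin_a 0.67 [347.3 214.1] [ 0.4862 -0.136 ]
top pin_a 0.63 [254.4 223.2] [0.4683 0.1092]
top pin_b 0.67 [347.3 214.1] [ 0.4862 -0.136 ]
top pin_b 0.63 [254.4 223.2] [0.4683 0.1092]
top screw_axis_a 0.97 [267.7 212.7] [0.4953 0.074 ]
top screw_axis_a 0.82 [337.3 212.9] [ 0.49   -0.1098]
top screw_axis_b 0.97 [267.7 212.7] [0.4953 0.074 ]
top screw_axis_b 0.82 [337.3 212.9] [ 0.49   -0.1098]
top cover_peg 0.9 [298.4 195.4] [ 0.539  -0.0081]
top cover_peg 0.18 [387.8 229.7] [ 0.4417 -0.2398]
top cover_pivot 0.61 [301.1 163.4] [ 0.6262 -0.017 ]
top vial_a 0.62 [306.4 193.2] [ 0.5494 -0.0288]
top vial_a 0.6 [298.8 181.5] [ 0.5823 -0.0089]
top vial_b 0.62 [306.4 193.2] [ 0.5494 -0.0288]
top vial_b 0.6 [298.8 181.5] [ 0.5823 -0.0089]
top bubble_a 0.33 [402.5 212.5] [ 0.49   -0.2845]
top bubble_b 0.33 [402.5 212.5] [ 0.49   -0.2845]
top jar 0.85 [402.1 211.5] [ 0.5013 -0.2922]
top brass_cylinder 0.68 [388.4 226.6] [ 0.46   -0.2522]
top padlock 0.79 [420.7 245.3] [ 0.4063 -0.3376]
scene plate_base 0.7 [317.4 216.1] [ 0.5544 -0.0106]
scene
[... 286 characters left out ...]
7 -0.0984]
scene screw_axis_b 0.76 [282.7 187.8] [0.4898 0.0584]
scene screw_axis_b 0.75 [310.6 223.2] [ 0.4857 -0.0984]
scene cover_peg 0.59 [317.7 192.6] [ 0.5562 -0.0095]
scene cover_pivot 0.58 [336.4 188.9] [ 0.6057 -0.0202]
scene cover_pivot 0.43 [363.5 298.9] [ 0.4658 -0.3453]
scene vial_a 0.98 [319.3 203.1] [ 0.5538 -0.0218]
scene vial_a 0.74 [323.5 195.5] [ 0.5791 -0.    ]
scene vial_b 0.98 [319.3 203.1] [ 0.5538 -0.0218]
scene vial_b 0.74 [323.5 195.5] [ 0.5791 -0.    ]
scene jar 0.94 [363.7 297.3] [ 0.5079 -0.294 ]
scene brass_cylinder 0.52 [332.1 297.3] [ 0.4483 -0.2599]
scene brass_cylinder 0.4 [323.4 235.1] [ 0.5312 -0.0817]
scene padlock 0.91 [329.7 332.7] [ 0.3979 -0.3331]
1.7
```

View pics/ct0.png

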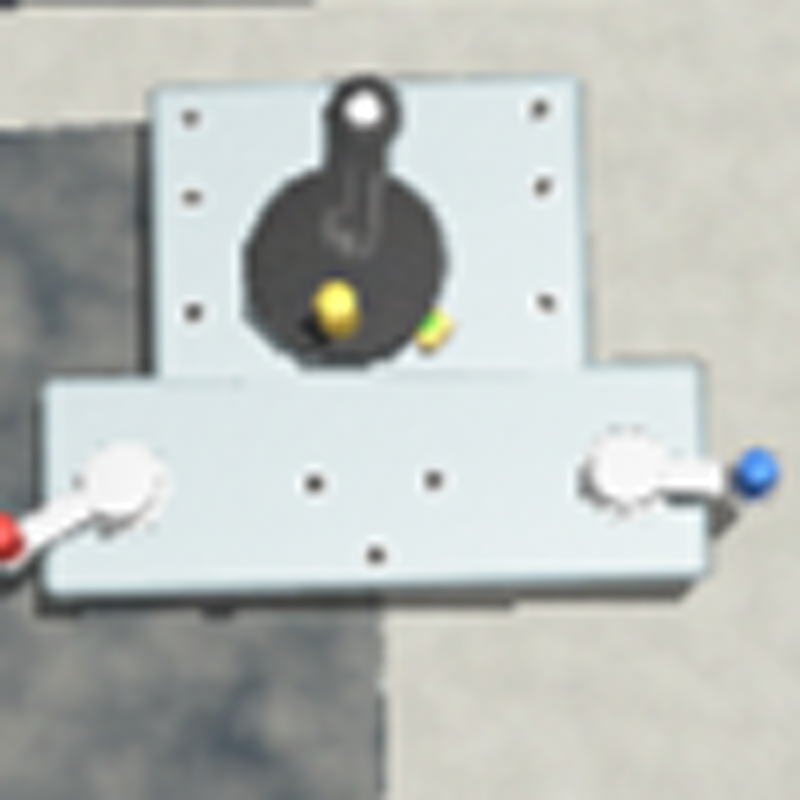

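View pics/cs0.png

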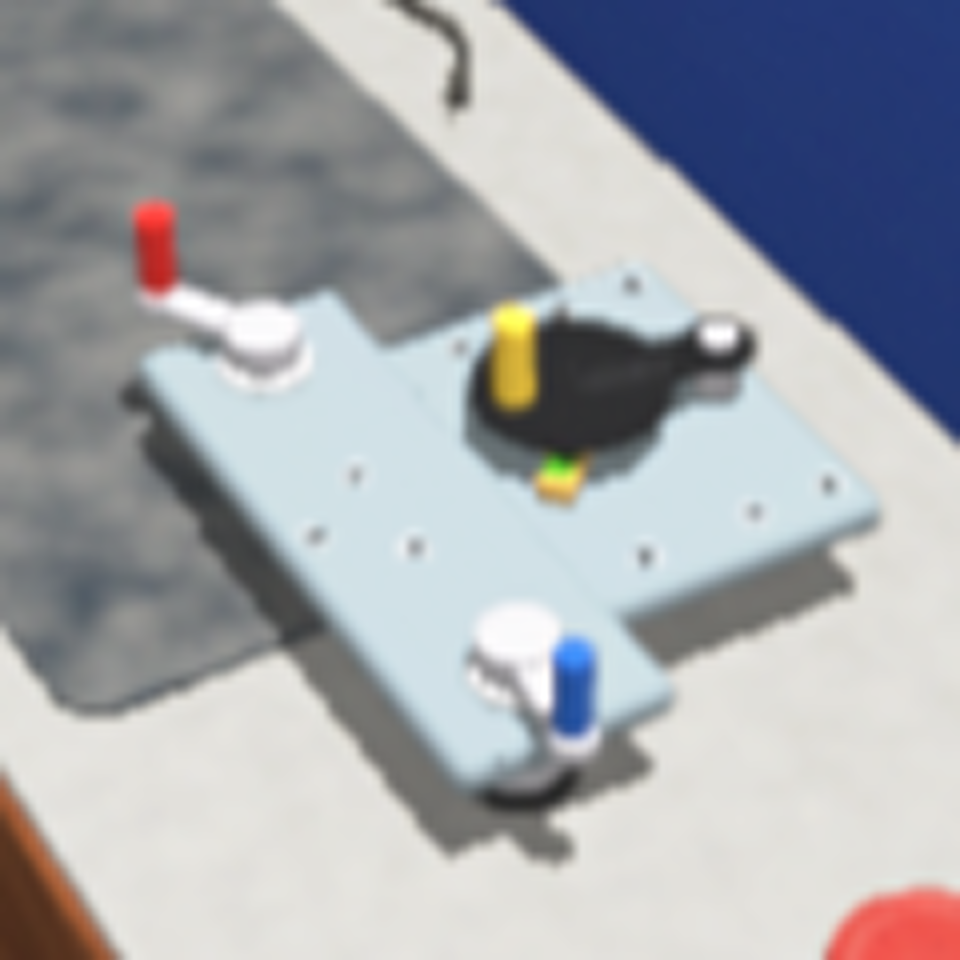

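```bash
cat >> h.py <<'E'
def mask(c,col,X,r=45):
    u=proj(c,X)[0]; I=c["color"].astype(int); R,G,B=I[...,0],I[...,1],I[...,2]
    m=dict(red=(R>110)&(G<.45*R)&(B<.45*R),blue=(B>90)&(R<.5*B)&(G<.75*B),yellow=(R>110)&(G>.65*R)&(B<.45*R)&(R>=G))[col]
    yy,xx=np.mgrid[:400,:640]; return m&(np.hypot(xx-u[0],yy-u[1])<r)
def tri(cs,ps):
    A=[];b=[]
    for c,p in zip(cs,ps):
        o,d=ray(c,p); d=d/np.linalg.norm(d); M=np.eye(3)-np.outer(d,d); A.append(M); b.append(M@o)
    X=np.linalg.solve(sum(A),sum(b)); return X,[np.linalg.norm(M@X-q) for M,q in zip(A,b)]
def post(col,X0,z,r=25,show=True):
    cs=[read_camera("top"),read_camera("scene")]; ps=[]
    for c in cs:
        m=mask(c,col,X0,r); ys,xs=np.nonzero(m); ps.append((xs.mean(),ys.mean()) if len(xs) else (0,0)); n=len(xs)
    X,e=tri(cs,ps)
    if show: print(col,"tri",np.round(X,4),"err",np.round(e,4),"top@z",np.round(at(cs[0],ps[0],z)[:2],4),"scene@z",np.round(at(cs[1],ps[1],z)[:2],4))
    return X
E
python3 - <<'E'
from h import *
post("red",[.47,.1,.074],.074);post("blue",[.487,-.137,.074],.074);post("yellow",[.545,-.008,.078],.078,12)
c=read_camera("top")
u=proj(c,[.52,-.03,.05])[0]
for n,p,z in (("sa",(120,478),.062),("sb",(626,467),.062),("piv",(363,106),.08),("c1",(150,85),.043),("c2",(580,75),.043),("c3",(45,590),.043),("c4",(705,570),.043),("c5",(45,382),.043),("c6",(700,362),.043)):
    q=u+(np.array(p)-400)/8.; print(n,np.round(at(c,q,z)[:2],4))
E
```

```text
red tri [0.4719 0.1023 0.0749] err [0.001 0.001] top@z [0.473  0.1021] scene@z [0.4713 0.1036]
blue tri [ 0.4872 -0.1474  0.0729] err [0.0008 0.0008] top@z [ 0.4878 -0.1476] scene@z [ 0.4857 -0.1482]
yellow tri [ 0.5449 -0.01    0.0741] err [0.0007 0.0007] top@z [ 0.5448 -0.0104] scene@z [ 0.5417 -0.0142]
sa [0.4939 0.0635]
sb [ 0.4932 -0.105 ]
piv [ 0.6147 -0.0205]
c1 [0.6335 0.0538]
c2 [ 0.633 -0.094]
c3 [0.4595 0.0908]
c4 [ 0.4606 -0.131 ]
c5 [0.5306 0.0905]
c6 [ 0.5317 -0.1318]
```

```bash
python3 - <<'E'
import plant
print([n for n in dir(plant) if n[0]!='_'])
print(getattr(plant,'tip_extent',None))
from h import *
c=read_camera("top")
for col in (200,300,360): print(at(c,(col,156),0))
c=read_camera("scene"); crop(c,[.62,0.05,.05],80,8,"pics/cs1.png")
E
python3 -m crank '[[1,0,0,0,0,0,0]]' 20
```

```text
['Unreachable', 'get_state', 'place_of', 'read_camera', 'sign_off', 'tip_extent', 'trace']
0.017
[0.67592693 0.27274021 0.        ]
[ 0.66847617 -0.01156544  0.        ]
[ 0.66373768 -0.18186662  0.        ]
time: 2.25
eef_pos: [0.2553, 0.6249, 0.2483]
tcp_rot: [0.193, 0.981, -0.0, -0.0]
contact_force: [-0.5, -0.8, -0.8]
opening: 0.858
```

View pics/cs1.png

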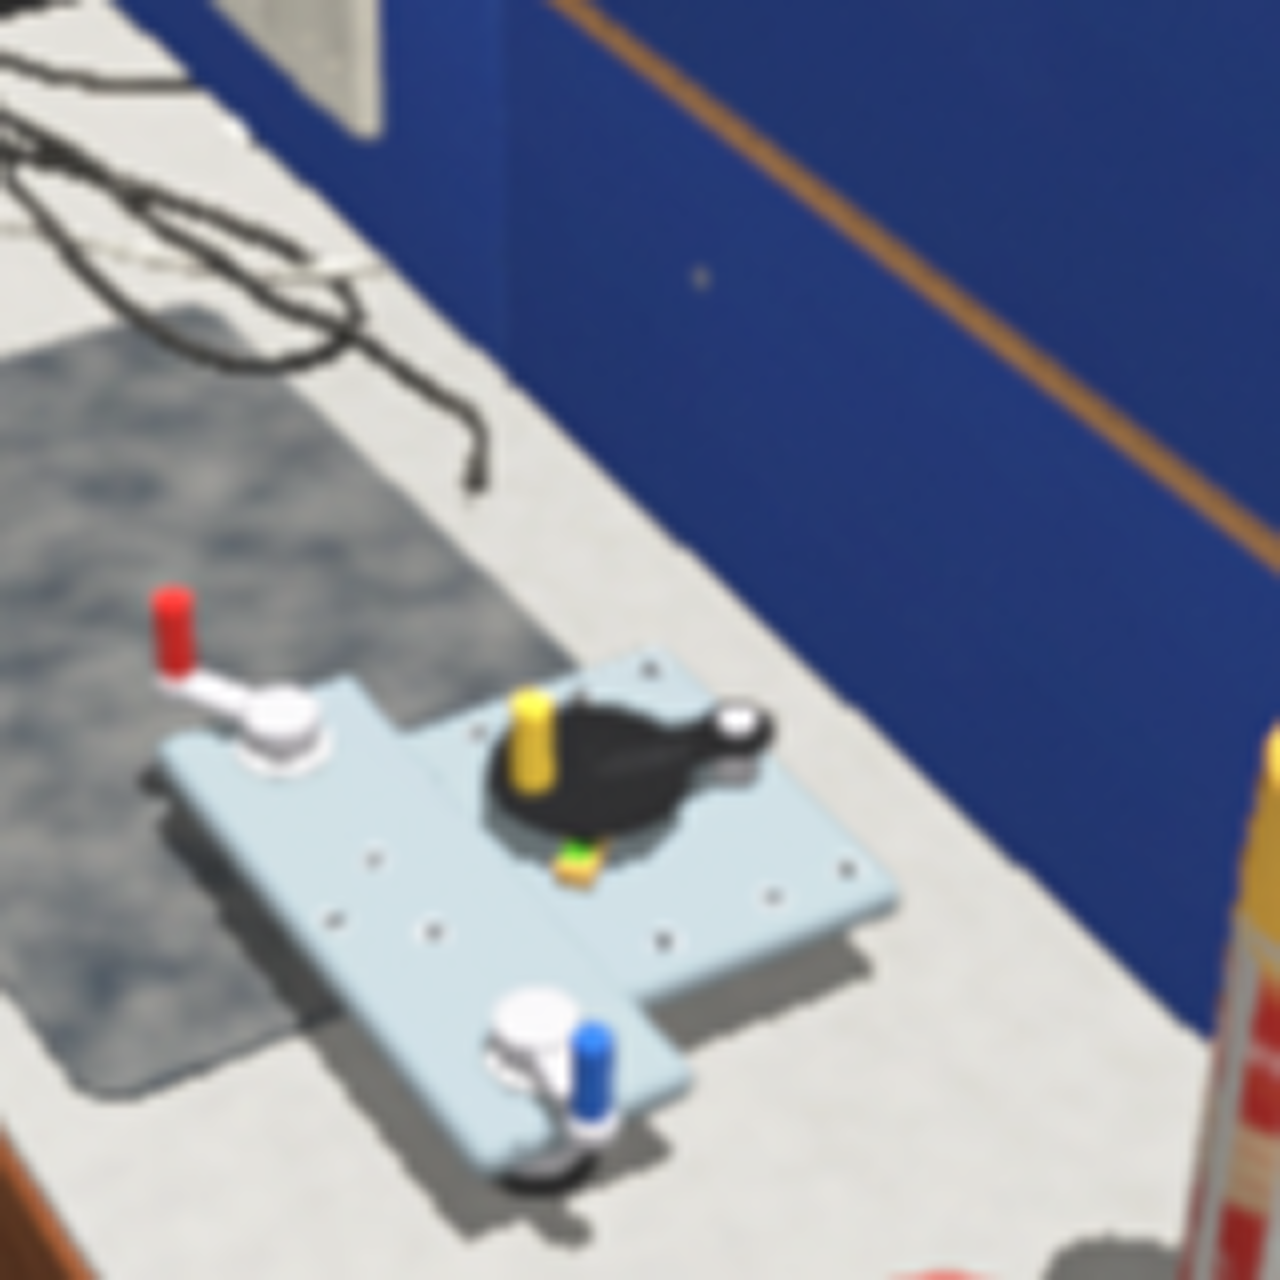

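```bash
python3 -m crank '[[1,0,0,0,0,0,-7.4],[1,0,0,0,0,0,-7.4],[1,0,0,0,0,0,-7.4],[1,-1.93,-4.47,0,0,0,0],[1,-1.93,-4.47,0,0,0,0]]' 20
python3 -m crank '[[1,-1.93,-4.47,0,0,0,0],[1,-1.93,-4.47,0,0,0,0],[1,-1.93,-4.47,0,0,0,0],[1,-1.93,-4.47,0,0,0,0],[1,-1.93,-4.47,0,0,0,0]]'
python3 -m crank '[[1,-1.93,-4.47,0,0,0,0],[1,-1.93,-4.47,0,0,0,0],[1,-1.93,-4.47,0,0,0,0],[1,-1.93,-4.47,0,0,0,0],[1,0,0,0,0,0,0]]'
```

```text
time: 2.75
eef_pos: [0.2936, 0.535, 0.2479]
tcp_rot: [-0.001, 1.0, -0.0, 0.0]
contact_force: [0.9, -0.5, 0.7]
opening: 0.001
time: 3.25
eef_pos: [0.3906, 0.3102, 0.2487]
tcp_rot: [-0.0, 1.0, 0.0, 0.001]
contact_force: [1.3, -0.2, -0.1]
opening: 0.0
time: 3.75
eef_pos: [0.4693, 0.1285, 0.2488]
tcp_rot: [0.004, 1.0, -0.001, 0.001]
contact_force: [-1.1, 0.0, -0.4]
opening: 0.004
```

```bash
python3 -m crank '[[1,-1.85,-4.41,0,0,0,0],[1,-1.85,-4.41,0,0,0,0],[1,-1.85,-4.41,0,0,0,0],[1,-1.85,-4.41,0,0,0,0],[1,0,0,0,0,0,0]]'
python3 -m crank '[[1,0,0,4.5,0,0,0],[1,0,0,4.5,0,0,0],[1,0,0,4.5,0,0,0],[1,0,0,1.5,0,0,0],[1,0,0,0,0,0,0]]'
python3 - <<'E'
from h import *
c=read_camera("scene"); crop(c,[.53,-.02,.08],50,8,"pics/s2.png");print(get_state()["qpos"])
E
```

```text
time: 4.25
eef_pos: [0.5429, -0.0472, 0.2486]
tcp_rot: [0.003, 1.0, -0.001, 0.001]
contact_force: [-1.0, 0.3, -0.4]
opening: 0.0
time: 4.75
eef_pos: [0.5393, -0.0419, 0.0959]
tcp_rot: [-0.0, 1.0, 0.001, -0.003]
contact_force: [0.4, 1.4, 0.7]
opening: -0.002
[-2.65363390e-01  1.74561799e-01  2.00817977e+00  2.01555826e-04
  9.59751443e-01 -1.83677888e+00]
```

View pics/s2.png

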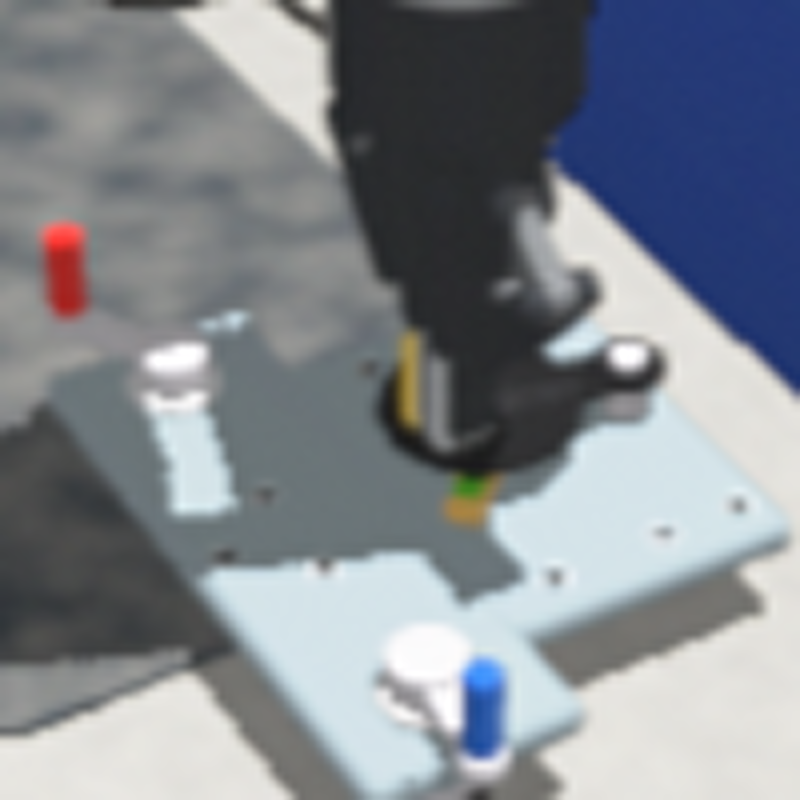

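```bash
python3 -m crank '[[1,0,0,0.9,0,0,0],[1,0,0,0,0,0,0],[1,0,0,0,0,0,0]]'
```

```text
time: 5.1
eef_pos: [0.5422, -0.0435, 0.0908]
tcp_rot: [0.0, 1.0, -0.0, 0.001]
contact_force: [0.3, 0.2, -0.2]
opening: -0.003
```

```bash
python3 -m crank '[[1,0.3,0.4,0.2,0,0,8],[1,0,0.45,0,0,0,0],[1,0,0.45,0,0,0,0],[1,0.13,0.5,0,0,0,4],[1,0.13,0.5,0,0,0,4]]'
python3 -m crank '[[1,0.13,0.5,0,0,0,4],[1,0.13,0.5,0,0,0,4],[1,0.13,0.5,0,0,0,4],[1,0,0,0,0,0,0]]'
python3 - <<'E'
from h import *
c=read_camera("scene"); crop(c,[.53,-.02,.08],50,8,"pics/s3.png");print(get_state()["eef_pos"]);
c=read_camera("top"); crop(c,[.53,-.02,.08],50,6,"pics/t3.png")
E
```

```text
time: 5.6
eef_pos: [0.5393, -0.02, 0.088]
tcp_rot: [0.139, 0.99, -0.0, 0.001]
contact_force: [0.1, -1.2, 0.4]
opening: 0.002
time: 6.0
eef_pos: [0.5407, -0.0042, 0.0878]
tcp_rot: [0.241, 0.971, 0.0, 0.0]
contact_force: [-0.4, -1.1, 0.2]
opening: -0.002
[ 0.54055965 -0.00441976  0.08772211]
```

View pics/s3.png

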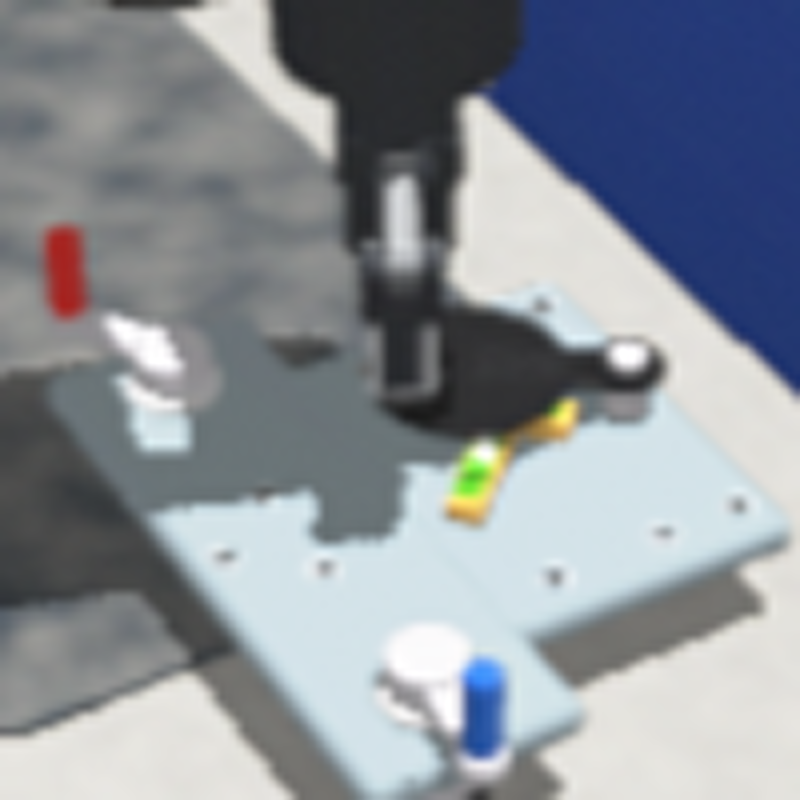

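View pics/t3.png

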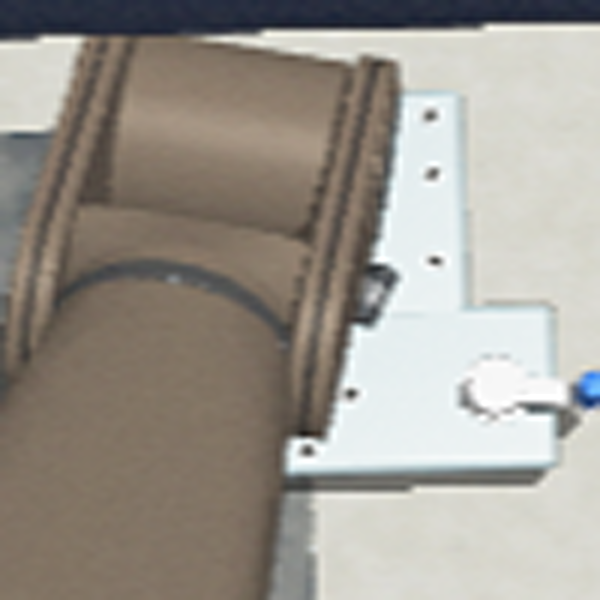

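```bash
python3 - <<'E'
from h import *
c=read_camera("top"); u=proj(c,[.53,-.02,.08])[0]; q=u+(np.array([240,38])-300)/6
for z in (.2,.25,.3,.35,.4): print(z,at(c,q,z)[:2])
E
```

```text
0.2 [ 0.61615953 -0.00159636]
0.25 [ 0.60207025 -0.00412915]
0.3 [ 0.58798096 -0.00666193]
0.35 [ 0.57389168 -0.00919471]
0.4 [ 0.5598024 -0.0117275]
```

```bash
python3 -m crank '[[1,0.13,0.5,0,0,0,4],[1,0.13,0.5,0,0,0,4],[1,0.13,0.5,0,0,0,4],[1,0.13,0.5,0,0,0,4],[1,0.13,0.5,0,0,0,4]]'
python3 -m crank '[[1,0.13,0.5,0,0,0,4],[1,0.13,0.5,0,0,0,4],[1,0.13,0.5,0,0,0,4],[1,0.13,0.5,0,0,0,4],[1,0.13,0.5,0,0,0,4]]'
python3 - <<'E'
from h import *
c=read_camera("scene"); crop(c,[.55,0.0,.08],50,8,"pics/s4.png");print(get_state()["eef_pos"]);
E
```

```text
time: 6.65
eef_pos: [0.5496, 0.019, 0.0874]
tcp_rot: [0.408, 0.913, -0.0, -0.0]
contact_force: [-0.7, -0.1, 0.1]
opening: 0.003
time: 7.15
eef_pos: [0.5665, 0.0384, 0.0873]
tcp_rot: [0.56, 0.829, -0.0, -0.0]
contact_force: [-0.3, -0.3, 0.8]
opening: -0.002
[0.56709009 0.03873351 0.08745854]
```

View pics/s4.png

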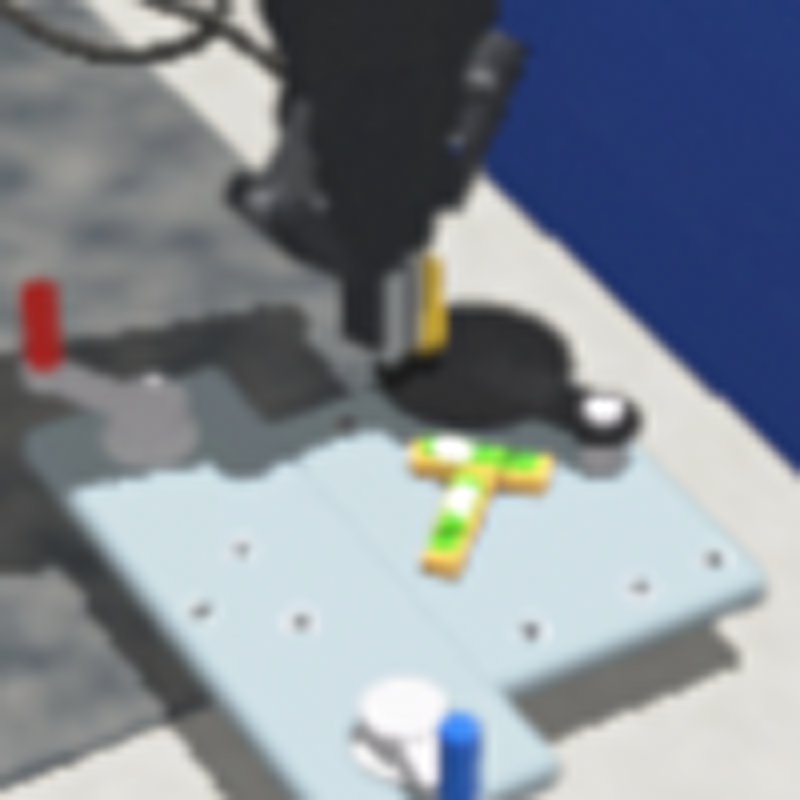

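```bash
python3 -m crank '[[1,0.13,0.5,0,0,0,4],[1,0.13,0.5,0,0,0,4],[1,0.13,0.5,0,0,0,4],[1,0.13,0.5,0,0,0,4],[1,0,0.2,0,0,0,0]]'
python3 -m crank '[[1,0,0,0,0,0,0],[1,0,-1,0,0,0,0],[1,0,-2,0,0,0,0],[1,0,-2,-4,0,0,0],[1,0,-2,-4,0,0,0]]'
python3 - <<'E'
from h import *
c=read_camera("scene"); crop(c,[.55,0.0,.08],50,8,"pics/s5.png");print(get_state()["eef_pos"]);
E
```

```text
time: 7.7
eef_pos: [0.5863, 0.0492, 0.0872]
tcp_rot: [0.668, 0.744, -0.0, -0.0]
contact_force: [-0.6, 0.6, -0.1]
opening: 0.003
time: 8.2
eef_pos: [0.5139, 0.0417, 0.1662]
tcp_rot: [0.669, 0.743, -0.001, -0.002]
contact_force: [0.7, -0.4, 1.5]
opening: 0.0
[0.51614033 0.04156095 0.17467899]
```

View pics/s5.png

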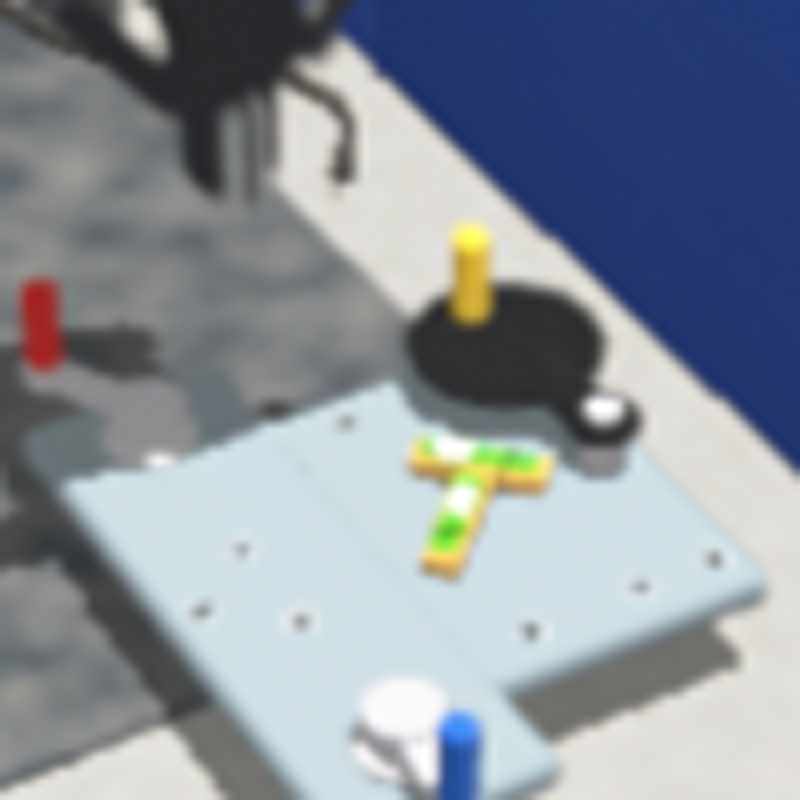

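```bash
cat >> h.py <<'E'
PIV=np.array([.6147,-.0205]);SA=np.array([.4939,.0640]);SB=np.array([.4932,-.1052])
def peg():
    c=read_camera("scene"); m=mask(c,"yellow",[.6,.04,.078],22); ys,xs=np.nonzero(m)
    X=at(c,(xs.mean(),ys.mean()),.078)[:2]+[.002,.003]; v=X-PIV; print("peg",X,"r",np.hypot(*v),"theta",np.arctan2(v[1],-v[0]))
E
python3 - <<'E'
from h import *
peg()
c=read_camera("top"); cv2.imwrite("pics/t5.png",c["color"][100:300,200:450,::-1].repeat(3,0).repeat(3,1))
c=read_camera("scene"); crop(c,[.56,-.025,.053],18,24,"pics/s5v.png")
E
```

```text
peg [0.60087846 0.04237985] r 0.06438098289382513 theta 1.3544284421696544
```

View pics/t5.png

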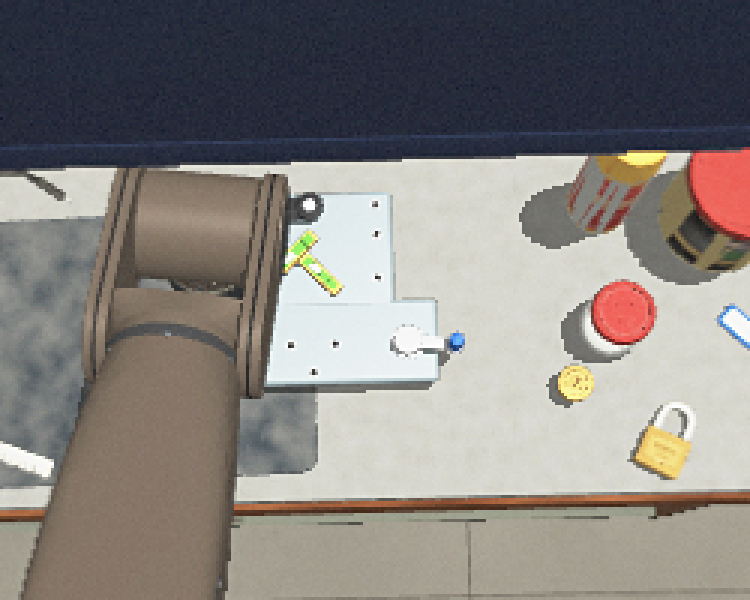

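View pics/s5v.png

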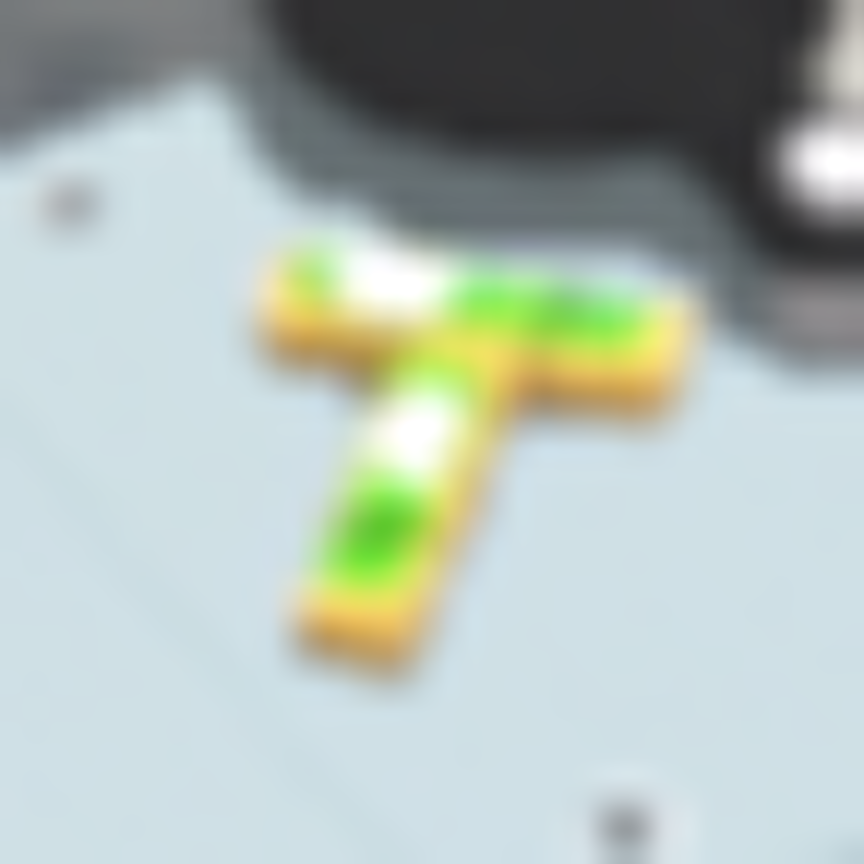

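```bash
python3 -m crank '[[0.3,-4.62,-1.23,0,0,0,0],[0.3,-4.62,-1.23,0,0,0,0],[0.3,-4.62,-1.23,0,0,0,0],[0.3,-4.62,-1.23,0,0,0,0],[0.3,0,0,0,0,0,7]]'
python3 -m crank '[[0.3,0,0,0,0,0,7],[0.3,0,0,0,0,0,0]]'
python3 - <<'E'
from h import *
peg()
c=read_camera("top"); cv2.imwrite("pics/t6.png",c["color"][100:300,200:450,::-1].repeat(3,0).repeat(3,1))
post("yellow",[.61,.05,.078],.078,16)
E
```

```text
time: 8.9
eef_pos: [0.4856, -0.1516, 0.1655]
tcp_rot: [0.716, 0.698, -0.001, -0.001]
contact_force: [0.3, 0.4, -0.4]
opening: 0.352
time: 9.1
eef_pos: [0.486, -0.1473, 0.1652]
tcp_rot: [0.755, 0.656, -0.001, -0.002]
contact_force: [0.2, 0.9, 0.8]
opening: 0.348
peg [ 0.54973682 -0.03019705] r 0.06568293520104998 theta -0.14817588303495452
yellow tri [ 0.2589 -0.0292  0.658 ] err [0.1994 0.1994] top@z [0.6072 0.0505] scene@z [-0.1484  2.5383]
```

View pics/t6.png

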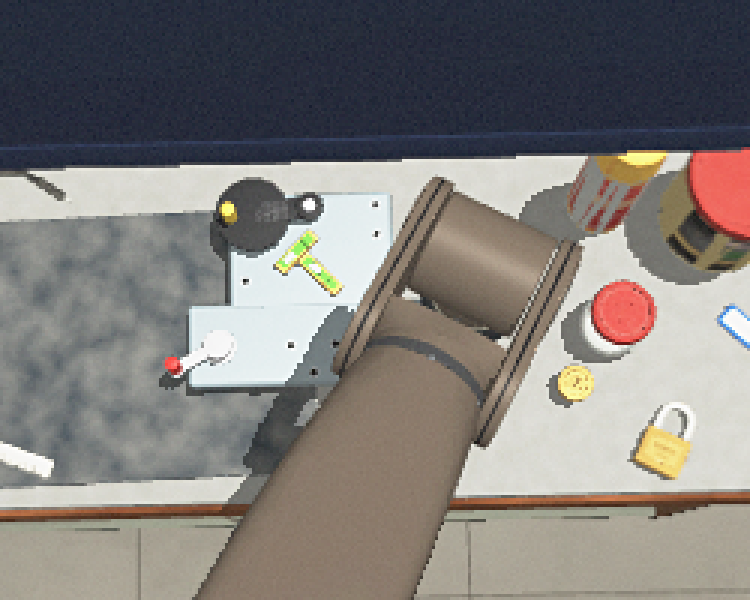

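```bash
cat >> h.py <<'E'
def rect(c,cx,cy,half=.045,s=.00025,z=.055):
    n=int(2*half/s); g=np.arange(n)*s-half
    X=np.stack([np.repeat((cx-g)[:,None],n,1),np.repeat((cy-g)[None],n,0),np.full((n,n),z)],-1)  # row down = -x, col right = -y
    uv=proj(c,X.reshape(-1,3)).reshape(n,n,2).astype(np.float32)
    return cv2.remap(c["color"],uv[...,0],uv[...,1],cv2.INTER_CUBIC)
E
python3 - <<'E'
from h import *
a=rect(read_camera("top"),.575,-.02); b=rect(read_camera("scene"),.575,-.02)
cv2.imwrite("pics/r6.png",np.hstack([a,b])[:,:,::-1])
E
```

View pics/r6.png

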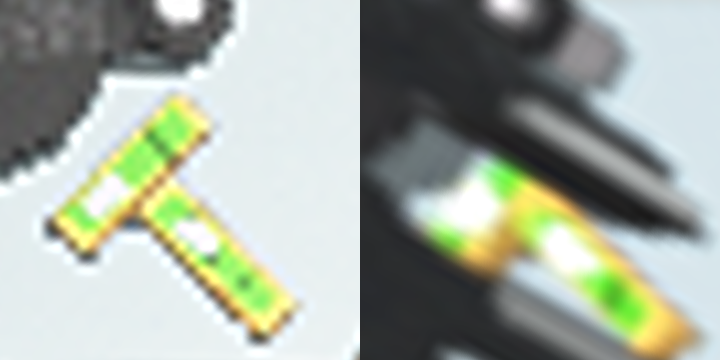

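```bash
python3 -m crank '[[0.3,0,0,3,0,0,0],[0.3,0,0,2.8,0,0,0],[0.3,0,0,2.4,0,0,0],[0.3,0,0,0,0,0,0],[0.3,0,0,0,0,0,0]]'
python3 - <<'E'
from h import *
c=read_camera("scene"); crop(c,[.487,-.147,.08],40,10,"pics/s7.png");print(get_state()["eef_pos"],get_state()["qpos"])
E
```

```text
time: 9.9
eef_pos: [0.4871, -0.1468, 0.0855]
tcp_rot: [0.755, 0.656, -0.0, -0.0]
contact_force: [-1.1, 0.4, -0.1]
opening: 0.349
[ 0.48787569 -0.14727797  0.08649619] [-4.92467413e-01  1.23154743e-01  2.09376850e+00 -4.53585921e-05
  9.22856288e-01 -3.53243398e-01]
```

View pics/s7.png

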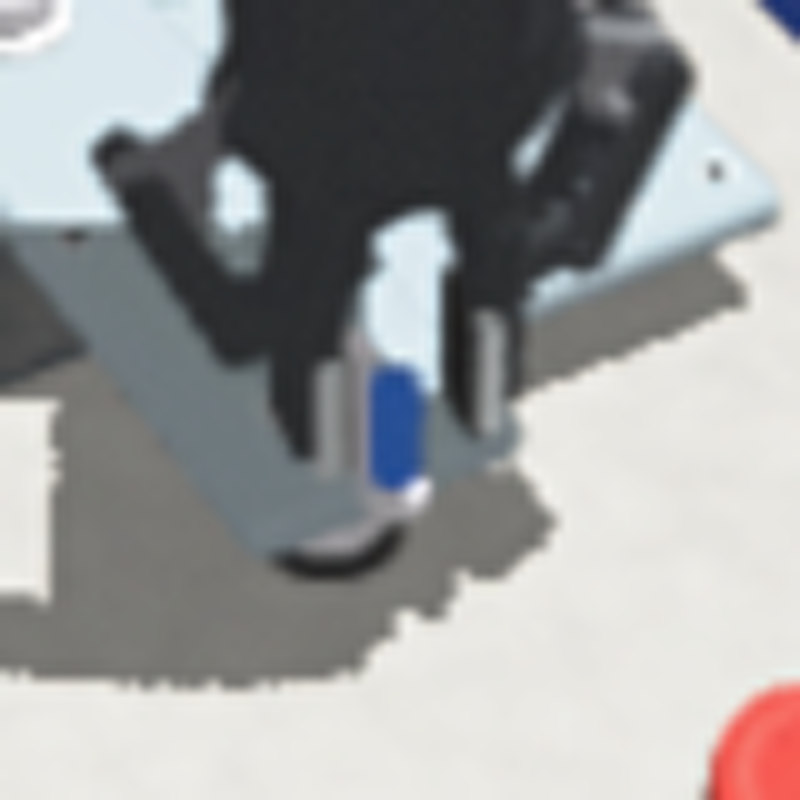

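```bash
python3 -m crank '[[0.56,0,0,0,0,0,0],[0.56,0,0,0,0,0,0],[0.56,0.01,-0.29,0,0,0,4],[0.56,0.01,-0.29,0,0,0,4],[0.56,0.01,-0.29,0,0,0,4]]'
python3 -m crank '[[0.56,0.01,-0.29,0,0,0,4],[0.56,0.01,-0.29,0,0,0,4],[0.56,0.01,-0.29,0,0,0,4],[0.56,0.01,-0.29,0,0,0,4],[0.56,0,0,0,0,0,0]]'
python3 - <<'E'
from h import *
c=read_camera("scene"); crop(c,[.487,-.147,.08],40,10,"pics/s8.png")
a=rect(read_camera("top"),.575,-.02);cv2.imwrite("pics/r8.png",a[:,:,::-1])
E
```

```text
time: 10.45
eef_pos: [0.4798, -0.1454, 0.0867]
tcp_rot: [0.82, 0.572, 0.001, 0.002]
contact_force: [2.4, 0.3, -0.9]
opening: 0.219
time: 10.95
eef_pos: [0.4694, -0.1404, 0.0868]
tcp_rot: [0.891, 0.454, 0.001, 0.002]
contact_force: [0.5, -2.2, 0.9]
opening: 0.221
```

View pics/s8.png

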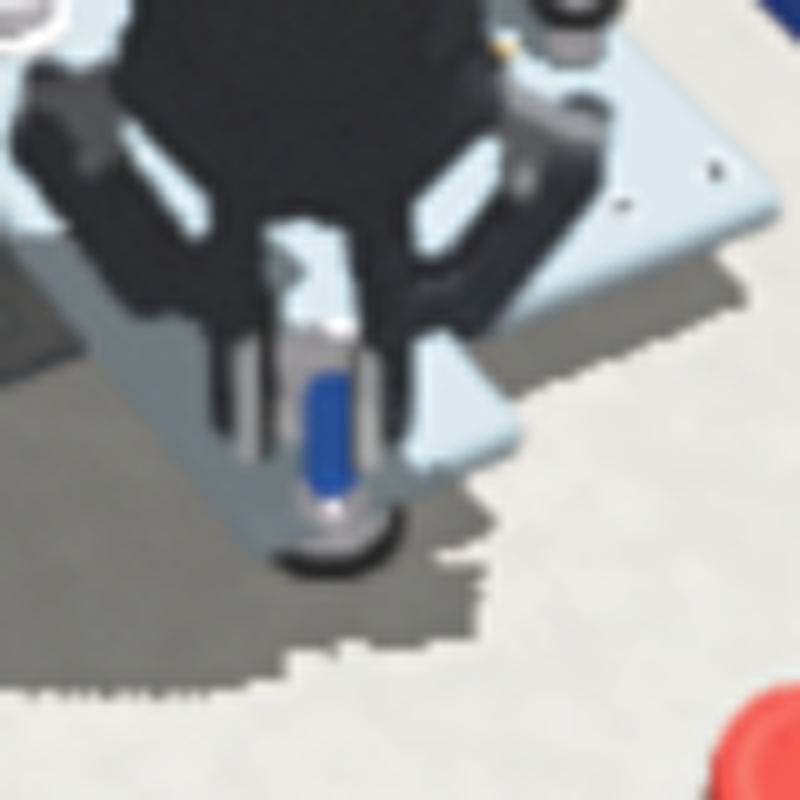

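View pics/r8.png

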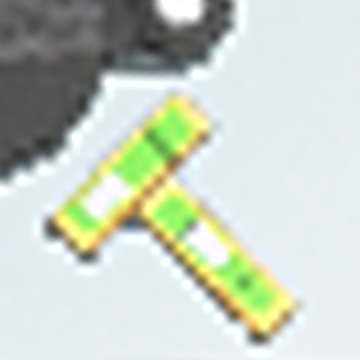

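```bash
python3 -m crank '[[0.56,0.01,-0.29,0,0,0,4],[0.56,0.01,-0.29,0,0,0,4],[0.56,0.01,-0.29,0,0,0,4],[0.56,0.01,-0.22,0,0,0,3],[0.56,0,0,0,0,0,0]]'
cat >> h.py <<'E'
def bub(fn,z=.055):
    c=read_camera("top"); a=rect(c,.575,-.02,z=z); big=cv2.resize(a,None,fx=2,fy=2,interpolation=cv2.INTER_CUBIC)
    cv2.imwrite(fn,big[:,:,::-1]); I=a.astype(int)
    for nm,cen,d in (("a",(132,174),(-.707,.707)),("b",(216,255),(.707,.707))):
        t=np.arange(-23,23.1,.25)*4; w=np.arange(-1.5,1.6,.25)*4; d=np.array(d); nrm=np.array([-d[1],d[0]])
        P=np.array(cen)+t[:,None,None]*d+w[None,:,None]*nrm
        s=cv2.remap(a,P[...,0].astype(np.float32),P[...,1].astype(np.float32),cv2.INTER_LINEAR).astype(float).mean(1)
        mm=t/4; print(nm,"whiteness(min RB)"); mn=np.minimum(s[:,0],s[:,2])
        k=slice(None,None,4)
        print(" t  ",*["%4d"%v for v in mm[k]]); print(" mnRB",*["%4d"%v for v in mn[k]]); print(" G  ",*["%4d"%v for v in s[k,1]])
        wgt=np.clip(mn-120,0,None)*(np.abs(mm)<19); print(" bubble centroid mm",(wgt*mm).sum()/wgt.sum())
E
python3 - <<'E'
from h import *
bub("pics/r9.png")
E
```

```text
time: 11.55
eef_pos: [0.461, -0.1323, 0.086]
tcp_rot: [0.942, 0.334, 0.0, 0.001]
contact_force: [-0.0, -1.1, 1.9]
opening: 0.221
a whiteness(min RB)
 t    -23  -22  -21  -20  -19  -18  -17  -16  -15  -14  -13  -12  -11  -10   -9   -8   -7   -6   -5   -4   -3   -2   -1    0    1    2    3    4    5    6    7    8    9   10   11   12   13   14   15   16   17   18   19   20   21   22   23
 mnRB  182  163  147  128  112  102   99   99  102  104  101   93   79   71   78   94  104  106  103  101  101  101   98   93   97  132  198  247  254  251  245  244  246  248  250  252  251  216  153  109   95  104  122  139  139  118  116
 G    216  229  244  249  246  243  242  243  246  248  245  228  193  166  181  223  250  251  245  242  243  244  243  242  241  242  245  248  250  250  248  247  248  249  249  249  250  247  240  239  243  246  252  254  246  194  152
 bubble centroid mm 8.666641192204814
b whiteness(min RB)
 t    -23  -22  -21  -20  -19  -18  -17  -16  -15  -14  -13  -12  -11  -10   -9   -8   -7   -6   -5   -4   -3   -2   -1    0    1    2    3    4    5    6    7    8    9   10   11   12   13   14   15   16   17   18   19   20   21   22   23
 mnRB   95  129  156  148  124  107  101  102  103  106  107  103   90   75   76  107  161  220  252  254  253  248  250  254  253  251  254  255  251  207  149  100   75   76   89  103  110  109  105  104  107  114  126  143  146  124  116
 G    158  199  244  252  248  243  243  243  243  246  250  244  214  182  188  223  249  253  250  249  249  248  248  249  248  248  249  249  250  251  245  221  192  184  207  237  248  246  243  243  244  245  249  253  246  202  164
 bubble centroid mm -0.09048699843084532
```

View pics/r9.png

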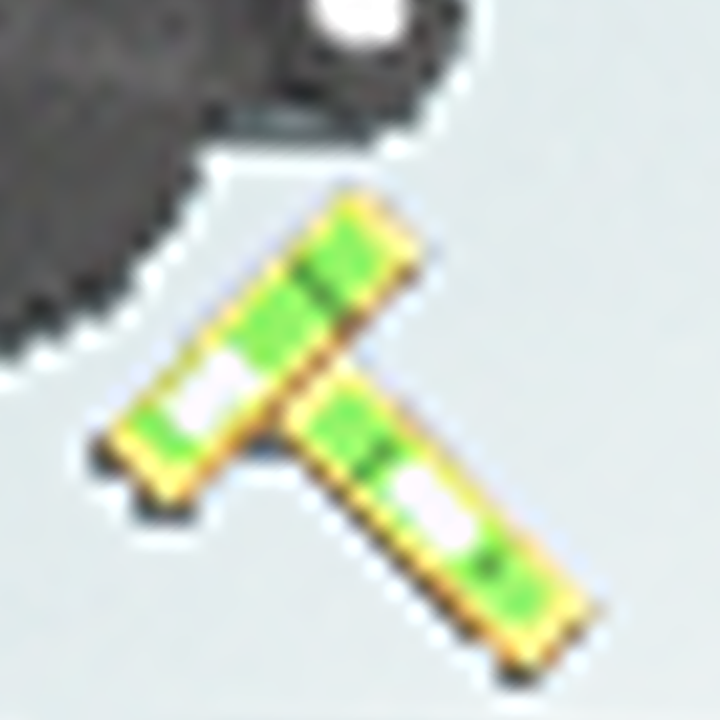

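```bash
python3 -m crank '[[0.3,0,0,0,0,0,0],[0.3,0,0,0,0,0,0],[0.3,0,0,-2,0,0,0],[0.3,0,0,-3,0,0,0],[0.3,0,0,-3,0,0,0]]'
python3 -m crank '[[0.3,0,0,0,0,0,-8],[0.3,0,0,0,0,0,-8],[0.3,0,0,0,0,0,-8],[0.3,0,0,0,0,0,-8],[0.3,0,0,0,0,0,-8]]'
python3 -m crank '[[0.3,0,0,0,0,0,-8],[0.3,0,0,0,0,0,-8],[0.3,0,0,0,0,0,-8],[0.3,0,0,0,0,0,-8],[0.3,0,0,0,0,0,-8]]'
python3 -m crank '[[0.3,0,0,0,0,0,0]]'
python3 - <<'E'
from h import *
from scipy.spatial.transform import Rotation as R
s=get_state(); M=R.from_quat(s["tcp_rot"]).as_matrix(); print(s["eef_pos"],s["qpos"][5])
X=post("red",[.472,.102,.074],.074); 
print((np.array([X[0],X[1],s["eef_pos"][2]])-s["eef_pos"])@M*100, np.degrees(np.arctan2(M[1,0],M[0,0])), np.degrees(np.arctan2(*(X[:2]-SA)[::-1])))
E
```

```text
time: 12.1
eef_pos: [0.4596, -0.1313, 0.1651]
tcp_rot: [0.943, 0.334, -0.001, -0.001]
contact_force: [0.6, 0.8, 0.0]
opening: 0.349
time: 12.6
eef_pos: [0.4601, -0.1315, 0.1648]
tcp_rot: [0.77, 0.638, -0.0, -0.001]
contact_force: [0.2, 0.1, -0.4]
opening: 0.348
time: 13.1
eef_pos: [0.4601, -0.1316, 0.1647]
tcp_rot: [0.505, 0.863, 0.0, -0.001]
contact_force: [0.6, 0.1, -0.3]
opening: 0.353
time: 13.2
eef_pos: [0.4601, -0.1316, 0.1648]
tcp_rot: [0.507, 0.862, 0.0, -0.001]
contact_force: [-0.3, -0.9, 0.4]
opening: 0.35
[ 0.46012156 -0.13159125  0.16478485] -0.9975241892188207
red tri [0.4718 0.1024 0.0748] err [0.0009 0.0009] top@z [0.4728 0.1022] scene@z [0.4713 0.1036]
[19.89584352 12.36400341  0.02266692] 119.00549478487403 119.9665458798383
```

5 rows of (3.98, 2.47), then down 8 cm.

```bash
python3 -m crank '[[0.3,3.98,2.47,0,0,0,0],[0.3,3.98,2.47,0,0,0,0],[0.3,3.98,2.47,0,0,0,0],[0.3,3.98,2.47,0,0,0,0],[0.3,3.98,2.47,0,0,0,0]]'
python3 -m crank '[[0.3,0,0,0,0,0,0],[0.3,0,0,0,0,0,0],[0.3,0,0,2.5,0,0,0]]'
python3 - <<'E'
from h import *
c=read_camera("scene"); crop(c,[.472,.1,.08],40,10,"pics/s10.png");print(get_state()["eef_pos"])
E
```

```text
time: 13.8
eef_pos: [0.4719, 0.1038, 0.1654]
tcp_rot: [0.509, 0.861, 0.0, 0.0]
contact_force: [0.7, 0.0, 0.2]
opening: 0.348
time: 14.1
eef_pos: [0.475, 0.1013, 0.1435]
tcp_rot: [0.508, 0.861, 0.002, 0.004]
contact_force: [-0.5, -0.6, 0.4]
opening: 0.351
[0.47081647 0.10079895 0.13713182]
```

View pics/s10.png

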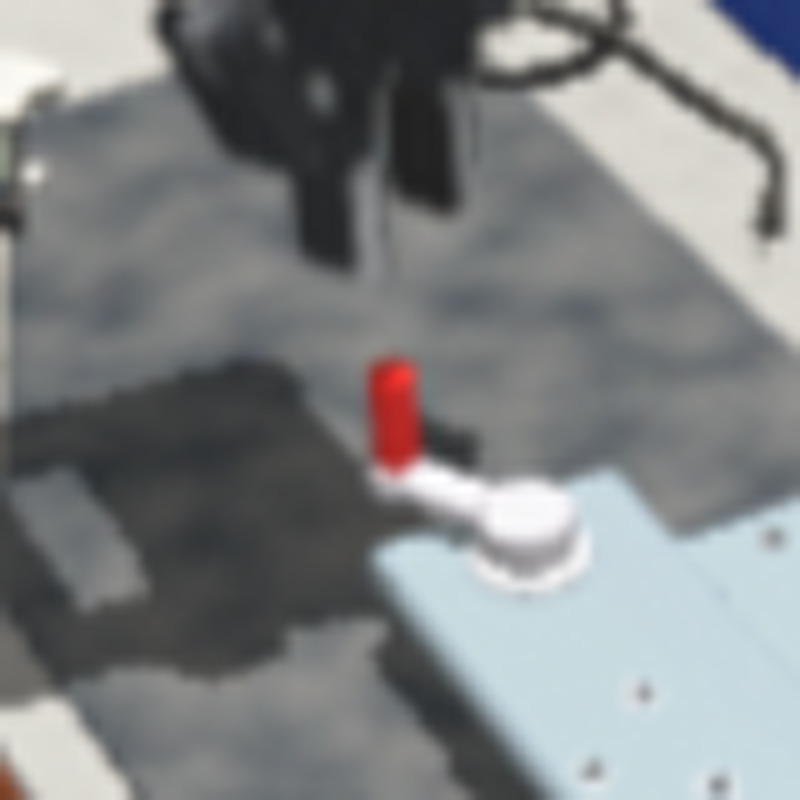

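```bash
python3 -m crank '[[0.3,0,0,2.6,0,0,0],[0.3,0,0,2.6,0,0,0],[0.3,0,0,0,0,0,0],[0.56,0,0,0,0,0,0],[0.56,0,0,0,0,0,0]]'
python3 -m crank '[[0.56,-0.01,-0.29,0,0,0,-4],[0.56,-0.01,-0.29,0,0,0,-4],[0.56,-0.01,-0.29,0,0,0,-4],[0.56,-0.01,-0.29,0,0,0,-4],[0.56,-0.01,-0.29,0,0,0,-4]]'
python3 - <<'E'
from h import *
c=read_camera("scene"); crop(c,[.472,.1,.08],40,10,"pics/s11.png");print(get_state()["eef_pos"])
E
```

```text
time: 14.65
eef_pos: [0.4733, 0.1013, 0.0899]
tcp_rot: [0.508, 0.861, 0.001, 0.001]
contact_force: [-0.4, -0.1, 1.3]
opening: 0.223
time: 15.15
eef_pos: [0.4623, 0.0931, 0.0903]
tcp_rot: [0.349, 0.937, 0.001, 0.002]
contact_force: [1.2, 1.4, -1.7]
opening: 0.22
[0.46195327 0.09289397 0.09013756]
```

View pics/s11.png

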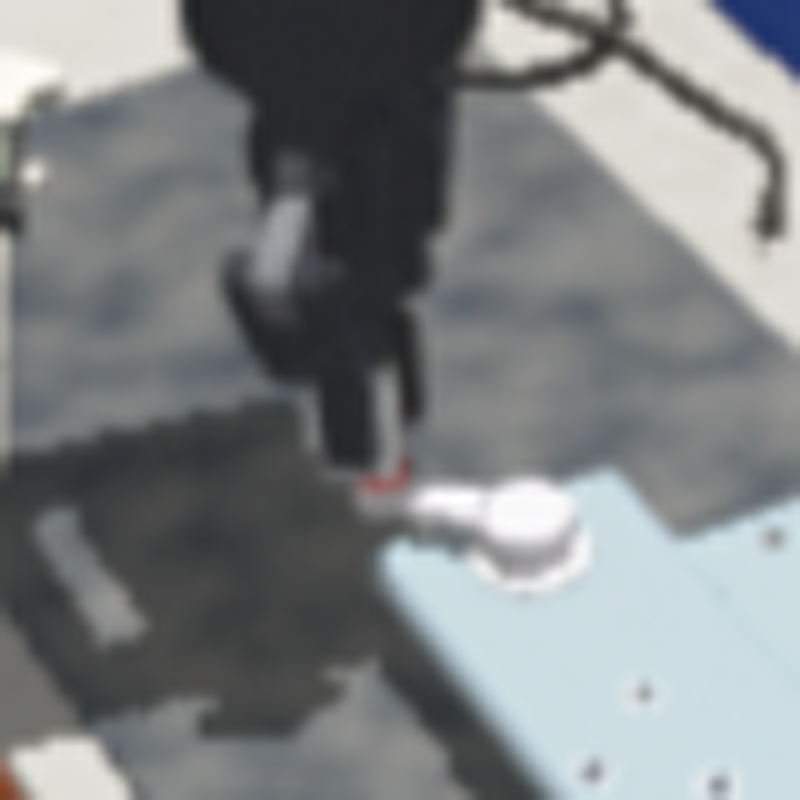

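Pin is held between the pads and moving. Continue.

```bash
python3 -m crank '[[0.56,-0.01,-0.29,0,0,0,-4],[0.56,-0.01,-0.29,0,0,0,-4],[0.56,-0.01,-0.29,0,0,0,-4],[0.56,-0.01,-0.29,0,0,0,-4],[0.56,0,0,0,0,0,0]]'
python3 - <<'E'
from h import *
bub("pics/r11.png")
E
```

```text
time: 15.7
eef_pos: [0.4552, 0.0833, 0.0896]
tcp_rot: [0.217, 0.976, 0.0, 0.001]
contact_force: [0.0, 1.1, -0.2]
opening: 0.223
a whiteness(min RB)
 t    -23  -22  -21  -20  -19  -18  -17  -16  -15  -14  -13  -12  -11  -10   -9   -8   -7   -6   -5   -4   -3   -2   -1    0    1    2    3    4    5    6    7    8    9   10   11   12   13   14   15   16   17   18   19   20   21   22   23
 mnRB  178  160  144  125  111  103  100   99  101  103  100   91   78   71   77   91  100   96   92  114  171  231  252  253  250  245  242  239  243  247  249  247  219  173  129  104   98   99   97   95   99  108  123  140  140  120  116
 G    213  226  243  248  245  243  242  243  246  248  244  225  188  163  178  222  249  249  242  241  244  249  250  249  250  249  244  242  246  251  251  248  245  244  244  244  244  243  240  241  243  245  250  254  246  193  150
 bubble centroid mm 3.47593045974239
b whiteness(min RB)
 t    -23  -22  -21  -20  -19  -18  -17  -16  -15  -14  -13  -12  -11  -10   -9   -8   -7   -6   -5   -4   -3   -2   -1    0    1    2    3    4    5    6    7    8    9   10   11   12   13   14   15   16   17   18   19   20   21   22   23
 mnRB   89  128  154  143  118  102  100  101  102  103  105  102   90   75   76  107  160  218  251  254  253  249  253  254  252  248  253  255  251  201  145  101   78   78   90  101  106  105  101  100  104  112  123  141  144  124  117
 G    155  197  243  251  246  241  242  242  242  246  250  243  211  178  184  222  249  253  251  251  250  249  250  251  249  248  250  252  251  251  245  221  191  183  206  236  247  245  242  242  244  244  248  253  246  200  160
 bubble centroid mm -0.13252446935961462
```

View pics/r11.png

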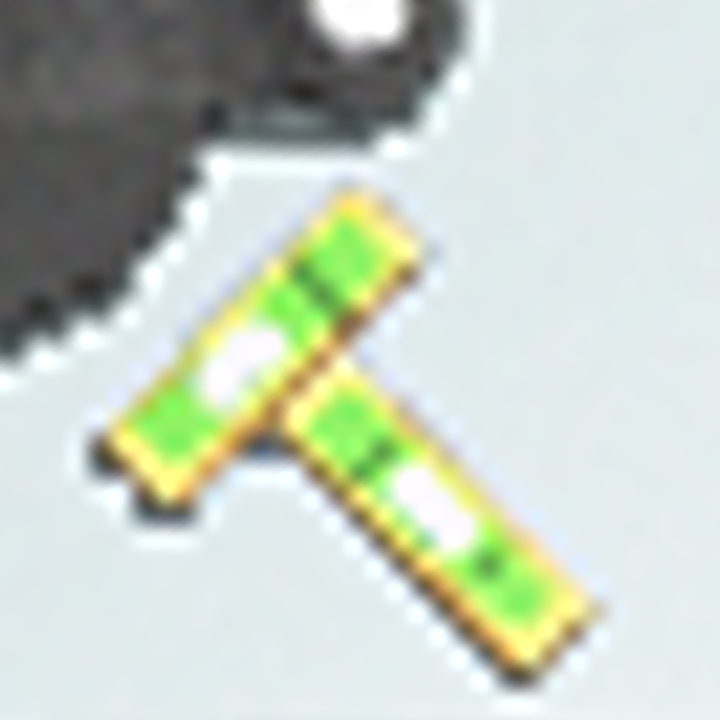

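```bash
python3 -m crank '[[0.56,-0.01,-0.29,0,0,0,-4],[0.56,-0.01,-0.29,0,0,0,-4],[0.56,-0.01,-0.29,0,0,0,-4],[0.56,-0.01,-0.29,0,0,0,-4],[0.56,-0.01,-0.29,0,0,0,-4]]'
python3 -m crank '[[0.56,0,0,0,0,0,0],[0.56,0,0,0,0,0,0]]'
python3 - <<'E'
from h import *
bub("pics/r12.png")
E
```

```text
time: 16.25
eef_pos: [0.4509, 0.0695, 0.0889]
tcp_rot: [0.044, 0.999, 0.0, -0.0]
contact_force: [-1.1, 1.6, 0.7]
opening: 0.218
time: 16.45
eef_pos: [0.4512, 0.0692, 0.0887]
tcp_rot: [0.045, 0.999, -0.0, 0.0]
contact_force: [-0.6, 1.6, 0.7]
opening: 0.221
a whiteness(min RB)
 t    -23  -22  -21  -20  -19  -18  -17  -16  -15  -14  -13  -12  -11  -10   -9   -8   -7   -6   -5   -4   -3   -2   -1    0    1    2    3    4    5    6    7    8    9   10   11   12   13   14   15   16   17   18   19   20   21   22   23
 mnRB  174  156  143  124  109  100   97   99  102  105  102   92   79   68   71  100  155  214  249  253  251  248  248  247  249  246  244  244  231  194  137   88   67   72   88   99  105  104  100   98  100  108  123  140  142  121  116
 G    208  223  243  249  245  243  242  243  246  248  244  226  191  165  180  223  251  254  251  249  249  249  249  249  250  249  245  245  250  250  234  199  170  173  208  240  250  246  241  241  243  245  250  254  247  195  153
 bubble centroid mm -0.23979269484776972
b whiteness(min RB)
 t    -23  -22  -21  -20  -19  -18  -17  -16  -15  -14  -13  -12  -11  -10   -9   -8   -7   -6   -5   -4   -3   -2   -1    0    1    2    3    4    5    6    7    8    9   10   11   12   13   14   15   16   17   18   19   20   21   22   23
 mnRB   91  131  156  144  119  104  100  101  102  104  105  100   87   73   76  107  161  220  251  254  254  249  253  254  253  248  253  255  251  201  146  100   75   75   87   99  105  104  103  101  103  111  124  141  142  122  116
 G    158  199  243  251  246  241  242  242  242  244  249  242  210  177  184  222  249  253  253  251  250  248  249  251  250  250  250  250  250  251  245  221  190  181  205  236  247  246  243  242  243  244  249  253  246  200  160
 bubble centroid mm -0.1399940266209835
```

View pics/r12.png

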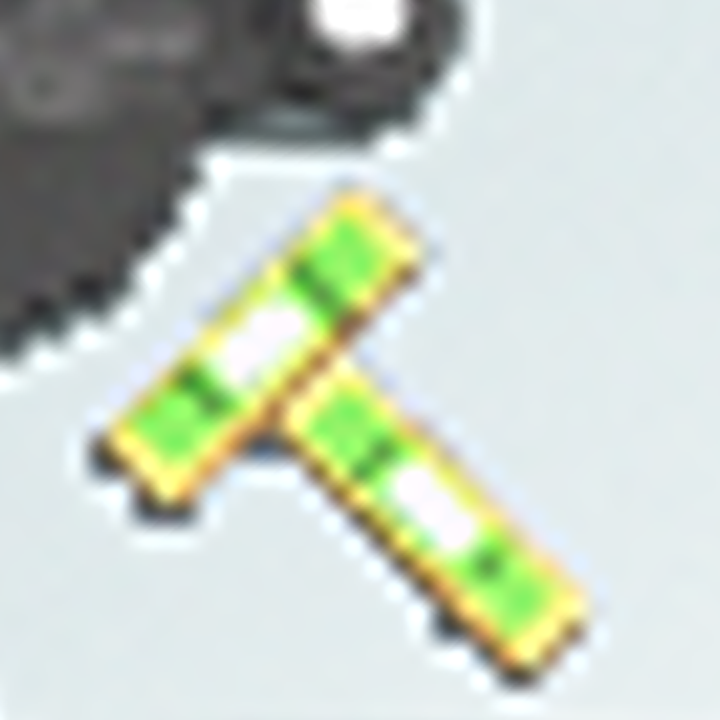

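```bash
python3 -m crank '[[0.3,0,0,0,0,0,0],[0.3,0,0,0,0,0,0],[0.3,0,0,-2,0,0,0],[0.3,0,0,-3,0,0,0],[0.3,0,0,-4,0,0,0]]'
python3 -m crank '[[0.3,0,4,-3,0,0,0],[0.3,0,4.5,0,0,0,0],[0.3,0,4.5,0,0,0,0],[0.3,0,4.5,0,0,0,0],[0.3,0,4,0,0,0,0]]'
python3 -m crank '[[0.3,0,0,0,0,0,0],[0.3,0,0,0,0,0,0],[0.3,0,0,0,0,0,0]]'
python3 - <<'E'
from h import *
bub("pics/r13.png")
X=post("yellow",[.61,.05,.078],.078,16); v=X[:2]-PIV; print(np.hypot(*v),np.arctan2(v[1],-v[0]))
c=read_camera("scene"); crop(c,[.53,-.04,.06],75,8,"pics/s13.png")
c=read_camera("top"); crop(c,[.53,-.04,.06],60,10,"pics/t13.png")
E
```

```text
time: 17.0
eef_pos: [0.4495, 0.0691, 0.1776]
tcp_rot: [0.044, 0.999, -0.0, -0.002]
contact_force: [0.9, -0.3, -0.7]
opening: 0.35
time: 17.5
eef_pos: [0.4698, 0.2854, 0.2086]
tcp_rot: [0.044, 0.999, 0.0, 0.001]
contact_force: [-0.1, -0.4, 0.3]
opening: 0.352
time: 17.8
eef_pos: [0.4696, 0.2826, 0.208]
tcp_rot: [0.044, 0.999, -0.0, -0.0]
contact_force: [-0.4, -0.5, 0.3]
opening: 0.349
a whiteness(min RB)
 t    -23  -22  -21  -20  -19  -18  -17  -16  -15  -14  -13  -12  -11  -10   -9   -8   -7   -6   -5   -4   -3   -2   -1    0    1    2    3    4    5    6    7    8    9   10   11   12   13   14   15   16   17   18   19   20   21   22   23
 mnRB  177  160  147  130  114  104  101  102  103  104  100   91   79   69   72  102  158  217  250  253  251  249  248  247  249  247  245  246  237  198  137   87   69   77   93  104  109  107  101   98  101  109  125  143  144  123  119
 G    211  225  244  250  247  244  243  244  247  248  244  227  193  169  183  226  252  254  251  249  249  249  249  248  249  249  245  246  250  250  234  202  175  179  213  242  250  246  242  242  244  2
[... 288 characters left out ...]
  16   17   18   19   20   21   22   23
 mnRB   90  133  160  149  122  105   99   99  102  106  109  105   91   76   77  108  163  222  252  254  254  249  252  254  253  249  253  255  251  202  147  102   77   77   89  102  107  107  104  103  105  113  126  143  145  124  117
 G    160  200  244  252  248  243  243  243  242  245  250  244  214  182  188  224  249  253  252  251  250  248  249  250  250  249  249  249  250  251  246  222  193  185  208  237  248  246  244  244  244  245  249  253  246  202  163
 bubble centroid mm -0.13623586049016945
yellow tri [0.6066 0.051  0.0756] err [0.0002 0.0002] top@z [0.6062 0.0507] scene@z [0.6046 0.0481]
0.07195110170454623 1.4581960631541822
```

View pics/s13.png

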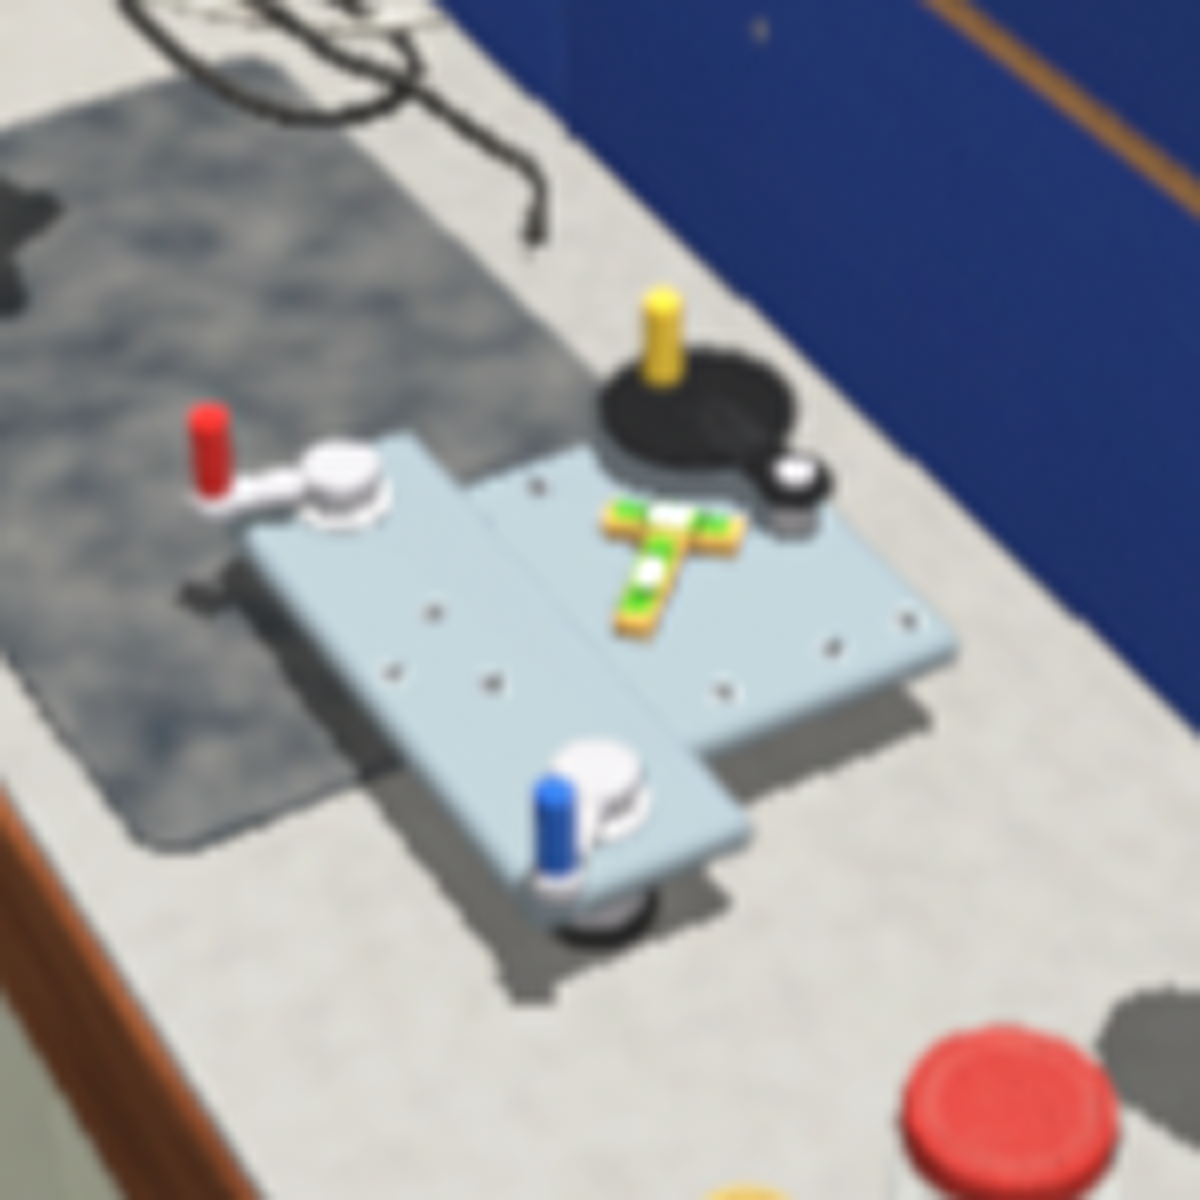

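View pics/t13.png

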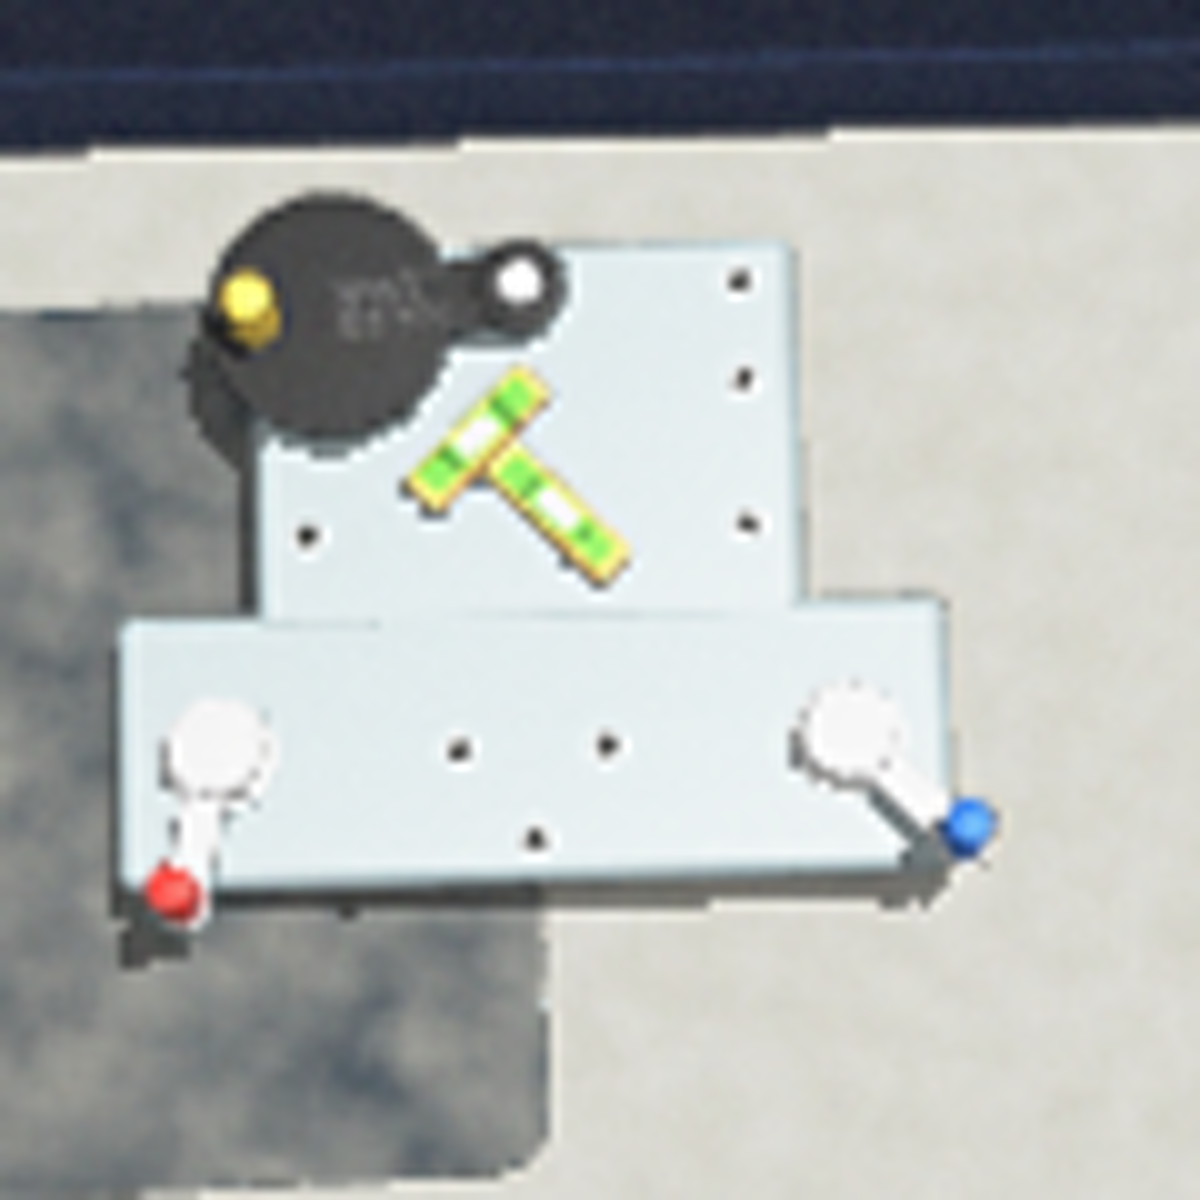

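```bash
python3 - <<'E'
from h import *
survey(["jar","brass_cylinder","padlock"])
sign_off()
E
```

```text
top jar 0.94 [406.6 209.3] [ 0.5071 -0.3049]
top brass_cylinder 0.48 [388.9 228.6] [ 0.4544 -0.2533]
top padlock 0.53 [418.6 246.4] [ 0.4034 -0.3317]
scene jar 0.84 [363.9 297.3] [ 0.5083 -0.2942]
scene brass_cylinder 0.69 [332.6 297. ] [ 0.4496 -0.2597]
scene padlock 0.61 [330.4 334.7] [ 0.3967 -0.3378]
scene padlock 0.48 [313.5 222.1] [ 0.5337 -0.0263]
the job is handed in; nothing more can be done
```

I swung the cover open first, then turned the blue crank clockwise and the red crank counter-clockwise until both bubbles sat between their marks. I then withdrew the gripper and handed the job in at about 18 s of the 64 s allowed.

**Last checks, with the arm clear:**
- **Bubbles:** bubble a is about 0.2 mm from its vial's centre and bubble b about 0.1 mm, against a limit of 3 mm.
- **Cover:** it stands at about 1.46 rad, past the 1.35 rad needed. The top view shows the disc clear of both vials. An earlier estimate from the scene camera alone gave 1.35 rad, but it put the peg 64 mm from the pivot instead of 72 mm, so I discounted it.
- **Jar, cylinder and padlock:** the arm stayed away from them. Positions from before and after the job agree to within 2 to 7 mm for the cylinder and padlock. For the jar the scene camera showed no change, but the top camera's reading differed by 14 mm. I took that as detection error, since the two cameras disagreed, and handed in without settling it.
- **Forces:** wrist readings at the end of each move never exceeded a few newtons.

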